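# Slide the front pane into the wooden lantern

### The job

Take the pane with the window (the middle one in width) out of the drying rack and slide it down into the two upright grooves at the open front of the wooden lantern until it is fully home on the lantern's base, then let go. Lower it all the way rather than letting it drop, and leave the other two panes and everything else on the table where they are.

Things in the scene. Friction and masses are not known exactly. Their poses are not given: they have to be found in the camera images.
- pane_center (a point): Centre (half-way up) of the loose lantern front: upright plywood pane 100 wide (its y), 130 high (z), 9 thick (x = normal of its faces), 50 to 100 g, both faces alike, with a window 50 wide, 60 high starting 30 above its lower edge; the band above the window is 40 high. The only pane with a window. Starts upright in one of the rack's slots.
- groove_floor (a point): Middle of where the pane's lower edge must rest: centre of the lantern's front slot, on its base, 16 above the table. x points out of the open front (normal of the seated pane), y along the slot, z up. Slot: two facing upright grooves, open on top, each 9 deep; 103 between groove bottoms (y), 11.5 wide (x); straight to 90 above the floor, then flaring over 11 to 6 wider on every side.
- lantern: Wooden lantern fixed to the table: base 150 x 150 x 16, sides and back with openings, no roof, no front, 117 high, white tea light inside. Origin at the centre of its underside; x points out of the open front; the slot lies 42 along +x. Free space between the two grooves, and 80 behind the slot above the tea light. The seated pane stands 29 above the lantern's top.
- rack: Wooden drying rack fixed to the table: base 170 (x) x 150 (y) x 12 high; three slots along its y at x = -55, 0, +55, each 13 wide between ribs 10 thick and 30 high, open at the ends and top. Panes stand in them on the base, 12 above the table. Origin at the centre of its underside.
- narrow_pane: Bystander: plain plywood pane without a window, 78 wide, 115 high, 9 thick, upright in the rack; origin at the centre of its underside.
- wide_pane: Bystander: plain plywood pane without a window, 126 wide, 130 high, 9 thick, upright in the rack; origin at the centre of its underside.
- turnip: Bystander: hollowed purple-brown turnip, open at the top, 112 across, 130 high; origin at the centre of its underside.
- whole_turnip: Bystander: whole turnip with a stalk, 110 across, 150 high; origin at the centre of its underside.
- turnip_top: Bystander: cut-off turnip top lying cut side down, 84 across, 60 high; origin at the centre of its underside.
- tea_light: Bystander: loose white tea light, 38 across, 26 high; origin at the centre of its underside.
- marker: Bystander: marker pen lying flat, 140 long, 14 wide, 12 thick; origin at the underside, near mid-length.
- knife: Bystander: carving knife with black handle lying flat, 190 long, 22 wide, 16 thick; origin at the underside, where the handle meets the blade.
- jar: Bystander: lidded glass jar, 68 across, 100 high; origin at the centre of its underside.
- mug: Bystander: white mug, 80 across without its handle, 90 high; origin at the centre of its underside.
- pane: The same windowed pane, given at the centre of its underside; same axes as point pane_center, 65 below it.
Mind the look-alikes: they are no part of the job. Leave any white look-alike of the rack alone.

How it is judged:
By the outcome, as a careful person would: the job done as asked, in the order asked, and still so for the second after the job is handed in, with the robot touching nothing.
It also fails if it takes over 51 s, if anything falls off the work surface, if the arm or the gripper's body presses on something with over 40 N, if the wrist force passes 120 N, or if a joint passes its speed limit or range.

### The arm

A 6-joint arm with a two-finger parallel gripper is mounted at the origin on the work surface. World frame = base frame: x ahead of the robot, y to its left, z up, the work surface at z = 0. Lengths are in m, angles in rad, forces in N, time in s.
With the tool pointing down it reaches from about 0.25 to 0.775 m from the base axis. Payload 4 kg.
Tool frame: the origin (TCP) lies on the centre line of the jaws, within the pads' length; the fingertips stand robot.finger_overhang ahead of it and the grasp point (between the pads) lies 2 mm behind it (robot.finger_overhang is the distance from the TCP to the fingertips, in m); z points along the fingers, y is the line along which they close (so a half turn about z gives the same grasp; the last joint's range is limited). The gripper opens to 94 mm and grips with 3 to 60 N. Pads are 16 mm wide; open, the fingers measure 119 mm over their backs; the gripper's body (75 mm by 177 mm) begins 78 mm behind the grasp point.
Start: joints at [-1.386, 0.087, 1.371, -0, 1.684, -0.103], TCP at [0.156, -0.527, 0.223] pointing down, gripper open.
Joint ranges: [-3.1, 3.1], [-0.76, 2.03], [0.27, 2.55], [-1.08, 4.22], [0.17, 2.65], [-2.57, 2.57]. Speed limits (rad/s): [2.79, 2.79, 3.14, 3.14, 3.14, 3.14].

### API

Orientations are given as [roll, pitch, yaw] about the fixed x, y, z axes, in that order (R = Rz(yaw) Ry(pitch) Rx(roll)).
In Python, from cell import telemetry, capture, workorder, nets, robot gives the robot as it stands.
- The arm moves only by the shell command python3 -m crank 'ROWS' [OPENING] [FORCE]. ROWS is JSON, a list of rows, each an object of numbers: "x", "y", "z": the shift along the world's x, y, z in mm; "ax", "ay", "az": the turn, a rotation vector about the world's x, y, z in degrees. A call has 1 to 20 rows; each row shifts and turns the commanded pose from where the row before left it; what a row does not reach is not made up. A row lasts 1/8 s, in which the tool goes at most 62.5 mm and 10.7 degrees, less where a joint would pass 70% of its speed; a pose out of reach is approached as far as the arm can. A call with a gripper value outside its range is refused whole. OPENING is the opening, from -1 (shut) to 1 (fully open), set as the call begins (- or left out, the last holds). The fingers move at their own pace and stop on an object; FORCE is the grip in N (left out, the last holds). Time passes only in rows, so rows that do not move let the fingers close. It gives the time, the measured TCP pose, the force, the opening and the grip force at its end, in the units of the state.
- telemetry.sense(): the state, without advancing time (a new reading comes with each control period).
- capture(name): name is "scene" or "side" or "wrist"; returns a dict with "frame" (480x640x3 uint8, blue, green, red), "z_map" (480x640 float32, m along the optical axis (not along the pixel's ray), 0 where there is no reading), "fx", "fy", "cx", "cy" (pixels), "distortion" ([k1, k2, p1, p2, k3] as OpenCV has them; the pictures are not rectified), "position" and "rotation" of the camera in the world; the wrist camera has in their place "T_tool_cam" (4x4, takes a point from camera to tool coordinates, whose origin is the TCP and whose axes are the flange's). Camera axes: x right, y up, looking along -z (the intrinsics and any distortion apply to the point x, -y, -z); pixel columns grow to the right and rows downward; lengths in m; the calibration is good to about 2 mm. A picture is of the moment at which its call begins: read the wrist's pose just before it.
- workorder.hand_in(): hands the job in; it is judged then, once.
Trained networks look in the newest picture that a camera, given by its name, has taken for a name from the list of things; names that differ only in an ending like _2 or _b are one class to them, and where a whole thing is asked for, a point or a joint stands for the part that bears it (a point fixed in the world has none). Each returns a list of dicts, best first, with "score" (0 to 1); they miss things now and then, are a little off and sometimes report something else, mostly with a low value. They report only what shows in the picture. A call takes as long as a camera call. They do not tell look-alikes from the thing itself.
- nets.recognise(camera, thing): "xyz" ([x, y, z] in m, in the coordinates of the camera as it stood for that picture, good to about 4 mm: the middle of the surface that is visible of it).
- nets.trace(camera, thing): "mask" (480x640 bool, what is visible of it).
The state is a dict: "clock": time; "qpos": joint angles; "qvel": joint speeds; "effort": joint torques, N m; "tool_pos": TCP position; "eef_rot": TCP orientation; "force": force on the tool from outside, world axes, zero at the start; "ft_torque": the same for the moment, N m; "gripper_width": finger opening in m; "grip_force": force on a finger pad.
Only numpy, scipy, OpenCV 4.12 (cv2) and the standard library are available. Lean on these libraries where they do the work, as an engineer would, in place of code of your own. Each camera call takes 0.05 s, during which the arm holds its last target. There are 200 camera calls.

## Working session

There is one attempt and no reset: what is moved stays moved. The work goes in short steps, Python scripts to look and compute and a shell command to move; the robot and the scene stay as the last step left them, time stands still between calls to the robot, and variables do not carry over. Pictures are saved under pics/ and viewed, at most 10 in all, crops included, and the job is handed in when it is done.

```bash
ls; mkdir -p pics; cat > h.py <<'E'
import numpy as np, cv2
from cell import telemetry, capture, workorder, nets, robot
from scipy.spatial.transform import Rotation as R
def pose():
    s=telemetry.sense(); T=np.eye(4); T[:3,:3]=R.from_euler('xyz',s['eef_rot']).as_matrix(); T[:3,3]=s['tool_pos']; return T
def cap(n):
    P=pose(); c=capture(n)
    if n=='wrist': T=P@np.array(c['T_tool_cam'])
    else:
        T=np.eye(4); r=np.array(c['rotation']); T[:3,:3]=r if r.shape==(3,3) else R.from_euler('xyz',r).as_matrix(); T[:3,3]=c['position']
    c['T']=T; return c
def cloud(c,mask=None):
    z=c['z_map']; m=(z>0) if mask is None else (mask&(z>0))
    v,u=np.nonzero(m); K=np.array([[c['fx'],0,c['cx']],[0,c['fy'],c['cy']],[0,0,1.]])
    n=cv2.undistortPoints(np.stack([u,v],1).astype(float)[:,None],K,np.array(c['distortion'],float))[:,0]
    d=z[v,u]; p=np.stack([n[:,0]*d,-n[:,1]*d,-d],1)
    return p@c['T'][:3,:3].T+c['T'][:3,3],u,v
def w(c,xyz): return c['T'][:3,:3]@np.array(xyz)+c['T'][:3,3]
E
python3 - <<'E'
from h import *
print(telemetry.sense(), robot.finger_overhang)
for n in ['scene','side']:
    c=cap(n); cv2.imwrite(f'pics/{n}0.png',c['frame'])
    print(n,c['T'].round(3).tolist())
    for t in ['pane_center','rack','lantern','narrow_pane','wide_pane','groove_floor']:
        try: print(n,t,[(round(d['score'],2),w(c,d['xyz']).round(3).tolist()) for d in nets.recognise(n,t)[:3]])
        except Exception as e: print(n,t,e)
E
```

```text
pics
{'clock': 0.0, 'qpos': array([-1.38610408e+00,  8.79831145e-02,  1.37221802e+00, -3.89009041e-06,
        1.68358055e+00, -1.03077440e-01]), 'qvel': array([ 0.00032317,  0.00028917, -0.00123981,  0.00059984, -0.00294534,
       -0.00022771]), 'effort': array([ 5.21096536e-04, -3.40175521e+01, -3.02429402e+01,  7.16915075e-02,
        3.29190481e-02, -1.51957752e-04]), 'tool_pos': array([ 0.15601299, -0.52689403,  0.22130714]), 'eef_rot': array([-3.13941484e+00, -2.21394311e-04,  2.87769010e-01]), 'force': array([0.18433507, 0.61888056, 0.42553856]), 'ft_torque': array([ 0.00620684,  0.05005679, -0.01632471]), 'grip_force': 0.0, 'gripper_width': 0.0939966871120616} 0.017
scene [[-0.728, -0.591, 0.346, 1.116], [0.685, -0.625, 0.374, 0.696], [-0.005, 0.509, 0.861, 1.533], [0.0, 0.0, 0.0, 1.0]]
scene pane_center [(0.86, [0.515, 0.195, 0.109]), (0.28, [0.539, 0.445, 0.096])]
scene rack [(0.74, [0.552, 0.23, 0.021]), (0.69, [0.579, 0.637, 0.03]), (0.67, [0.275, 0.303, 0.034])]
scene lantern [(0.72, [0.564, -0.154, 0.031])]
scene narrow_pane [(0.67, [0.572, 0.201, 0.098]), (0.58, [0.459, 0.186, 0.095])]
scene wide_pane [(0.88, [0.572, 0.201, 0.102])]
scene groove_floor [(0.63, [0.566, -0.156, 0.032])]
side [[-0.92, 0.292, -0.261, 0.151], [-0.392, -0.693, 0.605, 0.932], [-0.004, 0.659, 0.752, 1.139], [0.0, 0.0, 0.0, 1.0]]
side pane_center [(0.65, [0.509, 0.202, 0.105])]
side rack [(0.93, [0.261, 0.302, 0.013]), (0.87, [0.558, 0.642, 0.026]), (0.61, [0.498, 0.222, 0.016])]
side lantern [(0.64, [0.557, -0.121, 0.038])]
side narrow_pane [(0.93, [0.46, 0.203, 0.094])]
side wide_pane [(0.61, [0.561, 0.209, 0.105])]
side groove_floor [(0.84, [0.558, -0.12, 0.039])]
```

View pics/scene0.png

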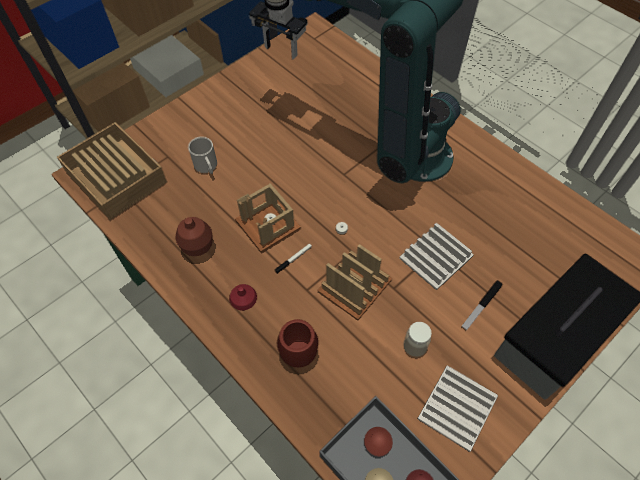

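View pics/side0.png

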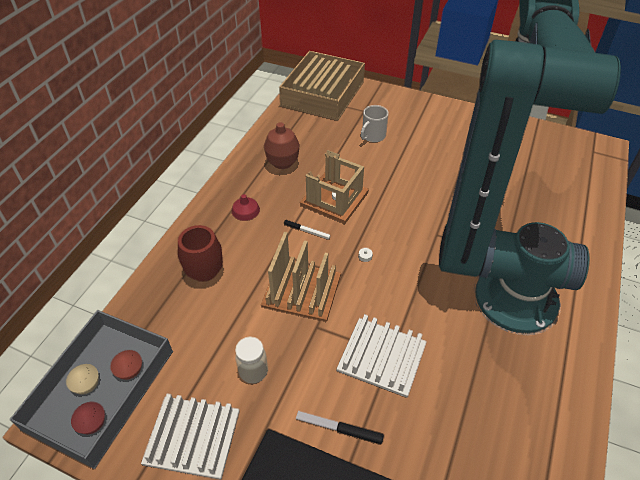

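```bash
python3 - <<'E'
from h import *
for n in ['scene','side']:
    c=cap(n)
    for t in ['pane_center','narrow_pane','wide_pane']:
        r=nets.trace(n,t)
        if not r: print(n,t,'none'); continue
        m=cv2.erode(r[0]['mask'].astype(np.uint8),np.ones((2,2)))>0
        p,u,v=cloud(c,m); 
        q=p[p[:,2]>0.05]
        top=np.percentile(q[:,2],97); e=q[q[:,2]>top-0.012]
        C=np.median(e,0); uu,s,vt=np.linalg.svd(e[:,:2]-e[:,:2].mean(0),full_matrices=False)
        a=(e[:,:2]-C[:2])@vt[0]
        print(n,t,round(r[0]['score'],2),len(q),'top',top.round(3),'c',C.round(3),'dir',np.degrees(np.arctan2(vt[0,1],vt[0,0])).round(1),'ext',np.percentile(a,[1,99]).round(3), 'uv',u.mean().round(),v.mean().round())
    p,u,v=cloud(c)
    # lantern top z~0.117
    m=(abs(p[:,2]-.117)<.006)&(abs(p[:,0]-.56)<.16)&(abs(p[:,1]+.14)<.16)
    q=p[m][:,:2]; print('lantern top',len(q),cv2.minAreaRect((q*1000).astype(np.float32)))
    np.save(n+'_lt.npy',p[m])
E
```

```text
scene pane_center 0.74 386 top 0.145 c [0.515 0.203 0.14 ] dir -81.1 ext [-0.04  0.05] uv 357.0 271.0
scene narrow_pane none
scene wide_pane none
lantern top 133 ((562.8428344726562, -151.55995178222656), (129.43759155273438, 117.31419372558594), 83.25493621826172)
side pane_center 0.74 394 top 0.144 c [0.511 0.199 0.141] dir 97.2 ext [-0.053  0.045] uv 300.0 270.0
side narrow_pane 0.71 221 top 0.129 c [0.455 0.195 0.126] dir -82.2 ext [-0.032  0.037] uv 322.0 278.0
side wide_pane 0.89 597 top 0.144 c [0.565 0.204 0.14 ] dir 98.0 ext [-0.061  0.059] uv 279.0 265.0
lantern top 126 ((566.318603515625, -148.17660522460938), (129.25279235839844, 114.42906188964844), 80.2317123413086)
```

Scene view: the rack at (355,283) holds three panes, with the windowed pane in the middle at (357,271). The lantern is at (268,218). In the side view they sit at (300,285) and (335,187). The white look-alike racks stand apart. Next I'll look at the lantern from closer with the wrist camera.

```bash
python3 -m crank '[{"z":50},{"z":50},{"x":30,"y":30,"z":50},{"x":40,"y":40,"z":20},{"x":40,"y":40},{"x":40,"y":40},{"x":40,"y":40},{"x":40,"y":40},{"x":40,"y":40},{"x":30,"y":30},{"x":30,"y":20},{},{},{}]'
python3 - <<'E'
from h import *
print(telemetry.sense()['tool_pos'],telemetry.sense()['eef_rot'])
c=cap('wrist'); print(np.round(c['T_tool_cam'],3).tolist()); print(c['T'].round(3).tolist()); cv2.imwrite('pics/w1.png',c['frame'])
E
```

```text
[ 0.15609496 -0.5273966   0.22248056] [ 3.14154101e+00 -9.21354842e-06  2.87786713e-01]
[[0.001, 0.97, 0.243, 0.069], [1.0, -0.001, -0.0, 0.001], [-0.0, 0.243, -0.97, -0.162], [0.0, 0.0, 0.0, 1.0]]
[[0.285, 0.93, 0.233, 0.223], [-0.959, 0.276, 0.07, -0.508], [0.0, -0.243, 0.97, 0.384], [0.0, 0.0, 0.0, 1.0]]invalid input at $[0]: expected keys x, y, z, ax, ay, az
```

View pics/w1.png

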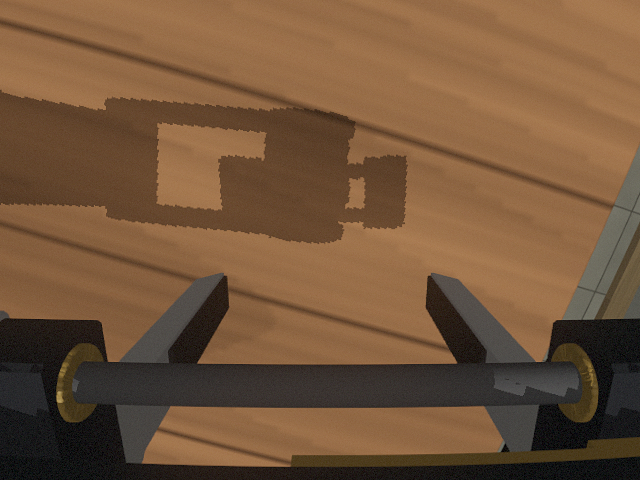

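The wrist picture shows only bare table and the fingers (lower half). The move was refused because each row needs all its keys, so I'll resend it.

```bash
python3 -m crank '[{"x":0,"y":0,"z":50,"ax":0,"ay":0,"az":0},{"x":0,"y":0,"z":50,"ax":0,"ay":0,"az":0},{"x":30,"y":30,"z":45,"ax":0,"ay":0,"az":0},{"x":40,"y":40,"z":20,"ax":0,"ay":0,"az":0},{"x":40,"y":40,"z":0,"ax":0,"ay":0,"az":0},{"x":40,"y":40,"z":0,"ax":0,"ay":0,"az":0},{"x":40,"y":40,"z":0,"ax":0,"ay":0,"az":0},{"x":40,"y":40,"z":0,"ax":0,"ay":0,"az":0},{"x":40,"y":40,"z":0,"ax":0,"ay":0,"az":0},{"x":40,"y":40,"z":0,"ax":0,"ay":0,"az":0},{"x":0,"y":30,"z":0,"ax":0,"ay":0,"az":0},{"x":0,"y":0,"z":0,"ax":0,"ay":0,"az":0}]'
python3 - <<'E'
from h import *
c=cap('wrist'); print(telemetry.sense()['tool_pos'],telemetry.sense()['eef_rot']); cv2.imwrite('pics/w2.png',c['frame'])
print([(round(d['score'],2),w(c,d['xyz']).round(3).tolist()) for t in ['groove_floor','lantern'] for d in nets.recognise('wrist',t)[:2]])
p,u,v=cloud(c); np.savez('w2.npz',p=p,u=u,v=v)
m=(p[:,2]>.109)&(p[:,2]<.125)&(abs(p[:,0]-.56)<.16)&(abs(p[:,1]+.15)<.16)
q=(p[m,:2]*1000).astype(np.float32); print(len(q),cv2.minAreaRect(q))
E
```

```text
clock: 2.65
tool_pos: [0.4665, -0.1857, 0.388]
eef_rot: [3.141, -0.001, 0.292]
force: [0.6, -0.3, -0.7]
gripper_width: 0.0943
grip_force: 0.0
[ 0.46622155 -0.18700707  0.38787639] [ 3.14045029e+00 -2.43825206e-04  2.89357594e-01]
[(0.73, [0.561, -0.154, 0.013]), (0.86, [0.564, -0.151, 0.016]), (0.23, [0.719, -0.246, 0.045])]
1279 ((598.2102661132812, -157.15533447265625), (127.58633422851562, 40.765682220458984), 83.27022552490234)
```

View pics/w2.png

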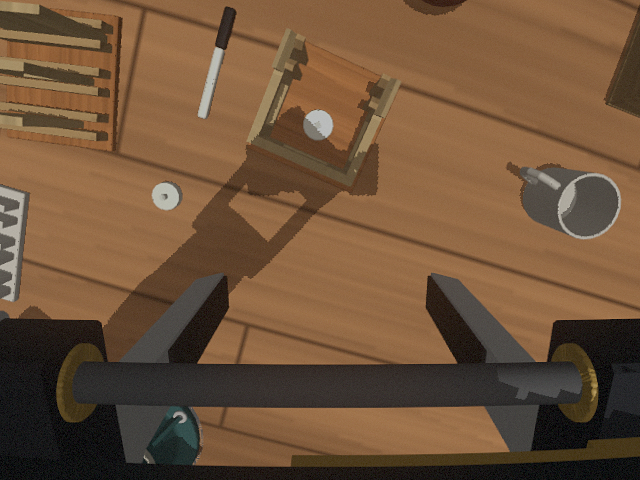

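The lantern is at (320,110), with its open front and two groove posts facing away from the robot at the picture top, (290,45) and (388,90). Its +x is at about −7° in world. I'll get a closer look from above the slot, with the tool turned to the insertion yaw.

```bash
python3 -m crank '[{"x":20,"y":1,"z":-14,"ax":0,"ay":0,"az":9.5},{"x":20,"y":1,"z":-14,"ax":0,"ay":0,"az":9.5},{"x":20,"y":1,"z":-14,"ax":0,"ay":0,"az":9.5},{"x":20,"y":1,"z":-14,"ax":0,"ay":0,"az":9.5},{"x":20,"y":1,"z":-14,"ax":0,"ay":0,"az":9.5},{"x":20,"y":1,"z":-14,"ax":0,"ay":0,"az":9.5},{"x":17,"y":0,"z":-14,"ax":0,"ay":0,"az":9.5},{"x":0,"y":0,"z":0,"ax":0,"ay":0,"az":0},{"x":0,"y":0,"z":0,"ax":0,"ay":0,"az":0}]' -0.1
python3 - <<'E'
from h import *
c=cap('wrist'); print(telemetry.sense()['tool_pos'],telemetry.sense()['eef_rot']); cv2.imwrite('pics/w3.png',c['frame'])
p,u,v=cloud(c); np.savez('w3.npz',p=p,u=u,v=v)
m=(abs(p[:,0]-.56)<.14)&(abs(p[:,1]+.155)<.1)&(p[:,2]<.16)
h,e=np.histogram(p[m,2],bins=np.arange(-.01,.14,.005)); print(list(zip(e.round(3),h)))
m&=(p[:,2]>.09)
q=(p[m]*1000)
im=np.zeros((480,640,3),np.uint8)  # top-down, 3px/mm, center (590,-155); right=+y
for x,y,z in q:
    r=int(240-(x-590)*3); k=int(320+(y+155)*3)
    if 0<=r<480 and 0<=k<640: cv2.circle(im,(k,r),1,(0,255,255) if z>112 else (255,int((z-90)*8),0),-1)
a=np.full((480,8,3),255,np.uint8); cv2.imwrite('pics/top.png',im)
cv2.imwrite('pics/both.png',cv2.resize(np.vstack([c['frame'][:400],im]),(560,600)))
E
```

```text
clock: 3.92
tool_pos: [0.6026, -0.1825, 0.29]
eef_rot: [3.141, 0.0, 1.445]
force: [0.7, -0.0, -0.6]
gripper_width: 0.0423
grip_force: 0.0
[ 0.60266653 -0.18231669  0.29064967] [3.14017127e+00 5.95787161e-04 1.44529514e+00]
[(np.float64(-0.01), np.int64(0)), (np.float64(-0.005), np.int64(14154)), (np.float64(0.0), np.int64(7873)), (np.float64(0.005), np.int64(0)), (np.float64(0.01), np.int64(2574)), (np.float64(0.015), np.int64(9115)), (np.float64(0.02), np.int64(222)), (np.float64(0.025), np.int64(1187)), (np.float64(0.03), np.int64(748)), (np.float64(0.035), np.int64(614)), (np.float64(0.04), np.int64(139)), (np.float64(0.045), np.int64(138)), (np.float64(0.05), np.int64(139)), (np.float64(0.055), np.int64(146)), (np.float64(0.06), np.int64(136)), (np.float64(0.065), np.int64(142)), (np.float64(0.07), np.int64(150)), (np.float64(0.075), np.int64(150)), (np.float64(0.08), np.int64(145)), (np.float64(0.085), np.int64(224)), (np.float64(0.09), np.int64(333)), (np.float64(0.095), np.int64(385)), (np.float64(0.1), np.int64(916)), (np.float64(0.105), np.int64(3326)), (np.float64(0.11), np.int64(622)), (np.float64(0.115), np.int64(1073)), (np.float64(0.12), np.int64(1)), (np.float64(0.125), np.int64(0)), (np.float64(0.13), np.int64(0)), (np.float64(0.135), np.int64(0))]
```

View pics/both.png

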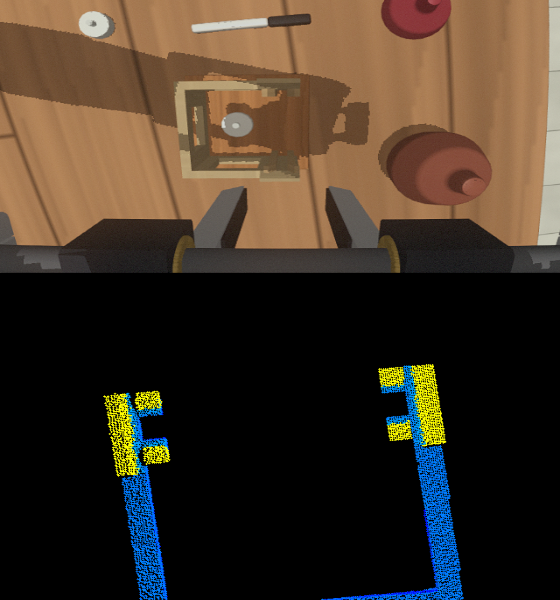

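The wrist picture shows the lantern from above. The height map (lower half) resolves the four jaws of the two grooves, with the slot between them. Now I'll compute the slot pose.

```bash
python3 - <<'E'
from h import *
d=np.load('w3.npz'); p=d['p']
m=(abs(p[:,0]-.59)<.1)&(abs(p[:,1]+.155)<.1)&(p[:,2]>.112)&(p[:,2]<.13)
q=p[m]*1000; print(len(q), np.median(q[:,2])); 
print(cv2.minAreaRect(q[:,:2].astype(np.float32)))
best=None
for a in np.arange(-14,0,.1):
    r=np.radians(a); n=np.array([np.cos(r),np.sin(r)]); t=np.array([-n[1],n[0]])
    hx=np.histogram(q[:,:2]@n,bins=np.arange(500,800,1))[0]; hy=np.histogram(q[:,:2]@t,bins=np.arange(-300,100,1))[0]
    s=(hx**2).sum()+(hy**2).sum()
    if best is None or s>best[0]: best=(s,a)
print(best)
for a in (best[1],-7):
    r=np.radians(a); n=np.array([np.cos(r),np.sin(r)]); t=np.array([-n[1],n[0]])
    X=q[:,:2]@n; Y=q[:,:2]@t; ym=(np.percentile(Y,.5)+np.percentile(Y,99.5))/2
    print('a',a,'Y ext',np.percentile(Y,[.5,99.5]),'X ext',np.percentile(X,[.5,99.5]))
    for s in (-1,1):
        k=(s*(Y-ym)>40)&(s*(Y-ym)<52)   # jaws only
        print(s,'jaw X hist',[(int(e),int(h)) for h,e in zip(*np.histogram(X[k],bins=np.arange(np.floor(X.min())-1,X.max()+2,1)))])
        print(s,'jaw inner Y',np.percentile(s*(Y[s*(Y-ym)>0]-ym),[.5,99.5]))
    xs=np.array([1])
    np.savez('fr.npz',n=n,t=t,ym=ym)
# yaw from the outer/inner wall top edges z .1-.112
E
```

```text
1474 116.1421516993355
((598.4151611328125, -157.07119750976562), (126.12349700927734, 40.04985046386719), 82.69215393066406)
(np.int64(136374), np.float64(-7.4000000000000234))
a -7.4000000000000234 Y ext [-141.43465388  -15.65188306] X ext [593.89330876 632.90302109]
-1 jaw X hist [(592, 0), (593, 0), (594, 0), (595, 0), (596, 0), (597, 0), (598, 10), (599, 12), (600, 16), (601, 17), (602, 13), (603, 12), (604, 10), (605, 16), (606, 4), (607, 0), (608, 0), (609, 0), (610, 0), (611, 0), (612, 0), (613, 0), (614, 0), (615, 0), (616, 0), (617, 0), (618, 0), (619, 0), (620, 0), (621, 0), (622, 0), (623, 0), (624, 0), (625, 19), (626, 11), (627, 13), (628, 12), (629, 12), (630, 14), (631, 19), (632, 11), (633, 0), (634, 0)]
-1 jaw inner Y [42.34605163 62.96470846]
1 jaw X hist [(592, 0), (593, 0), (594, 0), (595, 0), (596, 0), (597, 11), (598, 11), (599, 11), (600, 11), (601, 22), (602, 11), (603, 11), (604, 22), (605, 5), (606, 1), (607, 0), (608, 0), (609, 0), (610, 0), (611, 0), (612, 0), (613, 0), (614, 0), (615, 0), (616, 0), (617, 0), (618, 0), (619, 0), (620, 0), (621, 0), (622, 
[... 548 characters left out ...]
, (619, 0), (620, 0), (621, 0), (622, 0), (623, 0), (624, 8), (625, 22), (626, 13), (627, 12), (628, 12), (629, 12), (630, 11), (631, 21), (632, 0), (633, 0)]
-1 jaw inner Y [42.45546581 63.00014542]
1 jaw X hist [(591, 0), (592, 0), (593, 0), (594, 0), (595, 0), (596, 0), (597, 11), (598, 11), (599, 16), (600, 16), (601, 12), (602, 11), (603, 22), (604, 11), (605, 5), (606, 1), (607, 0), (608, 0), (609, 0), (610, 0), (611, 0), (612, 0), (613, 0), (614, 0), (615, 0), (616, 0), (617, 0), (618, 0), (619, 0), (620, 0), (621, 0), (622, 0), (623, 1), (624, 17), (625, 14), (626, 12), (627, 12), (628, 24), (629, 12), (630, 12), (631, 12), (632, 12), (633, 0)]
1 jaw inner Y [42.37062878 62.90247228]
```

The slot centre is at about (0.6003, −0.1571) with yaw −7.0°. The jaw symmetry, the 126 mm width and the 116 mm top height all match the given sizes. Now the same close view over the rack.

```bash
python3 -m crank '[{"x":-11,"y":45,"z":10,"ax":0,"ay":0,"az":2},{"x":-11,"y":45,"z":10,"ax":0,"ay":0,"az":2},{"x":-11,"y":45,"z":5,"ax":0,"ay":0,"az":2},{"x":-11,"y":45,"z":0,"ax":0,"ay":0,"az":2},{"x":-11,"y":45,"z":0,"ax":0,"ay":0,"az":2},{"x":-11,"y":45,"z":0,"ax":0,"ay":0,"az":2},{"x":-11,"y":45,"z":0,"ax":0,"ay":0,"az":2},{"x":-10,"y":42,"z":0,"ax":0,"ay":0,"az":1},{"x":0,"y":0,"z":0,"ax":0,"ay":0,"az":0},{"x":0,"y":0,"z":0,"ax":0,"ay":0,"az":0}]'
python3 - <<'E'
from h import *
c=cap('wrist'); s=telemetry.sense(); print(s['tool_pos'],s['eef_rot'],np.degrees(s['eef_rot'][2]))
p,u,v=cloud(c); q=p*1000
m=(abs(q[:,0]-513)<90)&(abs(q[:,1]-200)<85)&(q[:,2]<160)&(q[:,2]>115); q=q[m]
im=np.zeros((480,640,3),np.uint8)
for x,y,z in q:
    r=int(240-(x-513)*3); k=int(320-(y-200)*-3)
    if 0<=r<480 and 0<=k<640: cv2.circle(im,(k,r),1,(0,255,255) if z>136 else (255,int(max(0,z-110)*8),0),-1)
cv2.imwrite('pics/rack.png',cv2.resize(np.vstack([c['frame'][:400],im]),(560,600)))
b=np.array([513,201]); tt=np.array([-.13,.99]); nn=np.array([.99,.13])
for o,zl in ((-55,123),(0,136),(55,136)):
    k=(abs((q[:,:2]-b)@nn-o)<18)&(q[:,2]>zl); e=q[k]
    if len(e)<20: print(o,len(e)); continue
    zt=np.percentile(e[:,2],98); e=e[e[:,2]>zt-3]
    print(o,len(e),'z',np.median(e[:,2]),cv2.minAreaRect(e[:,:2].astype(np.float32)))
E
```

```text
clock: 5.22
tool_pos: [0.5161, 0.1749, 0.3155]
eef_rot: [3.14, 0.001, 1.709]
force: [0.0, -0.8, -0.6]
gripper_width: 0.0427
grip_force: 0.0
[0.51628611 0.17450501 0.31524993] [3.14016796e+00 5.17413482e-04 1.70829292e+00] 97.8779745322515
-55 886 z 126.67923481393495 ((456.8731994628906, 185.10028076171875), (9.514857292175293, 76.8934326171875), 7.156408786773682)
0 1213 z 141.64654533962917 ((510.8291931152344, 191.55001831054688), (8.400426864624023, 98.95503997802734), 8.054447174072266)
55 1595 z 141.6078249371297 ((565.9002685546875, 198.01002502441406), (9.421788215637207, 125.43356323242188), 8.00264835357666)
```

View pics/rack.png

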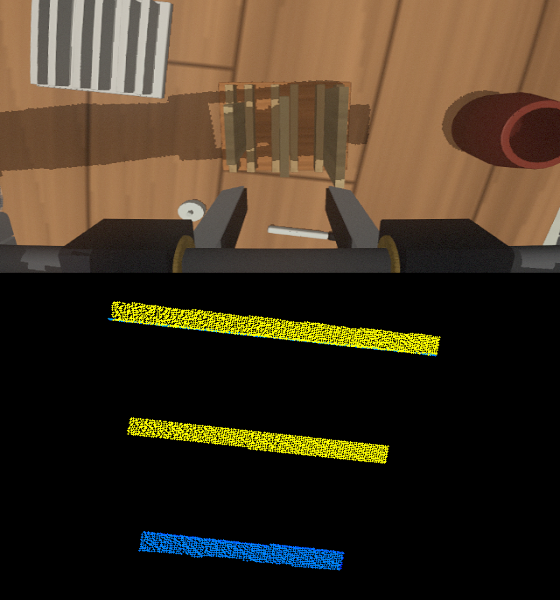

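The three pane tops are clear: wide 125, windowed 99 (middle), narrow 77. The windowed pane's top centre is at (0.5108, 0.1916, 0.142) with yaw 8°, which matches the tool. I'll descend and grip the upper band.

```bash
python3 -m crank '[{"x":-5.5,"y":17,"z":-20,"ax":0,"ay":0,"az":0.1},{"x":0,"y":0,"z":-40,"ax":0,"ay":0,"az":0},{"x":0,"y":0,"z":-40,"ax":0,"ay":0,"az":0},{"x":0,"y":0,"z":-35,"ax":0,"ay":0,"az":0},{"x":0,"y":0,"z":-30,"ax":0,"ay":0,"az":0},{"x":0,"y":0,"z":-20,"ax":0,"ay":0,"az":0},{"x":0,"y":0,"z":-8,"ax":0,"ay":0,"az":0},{"x":0,"y":0,"z":0,"ax":0,"ay":0,"az":0},{"x":0,"y":0,"z":0,"ax":0,"ay":0,"az":0}]' &&
python3 -m crank '[{"x":0,"y":0,"z":0,"ax":0,"ay":0,"az":0},{"x":0,"y":0,"z":0,"ax":0,"ay":0,"az":0},{"x":0,"y":0,"z":0,"ax":0,"ay":0,"az":0},{"x":0,"y":0,"z":0,"ax":0,"ay":0,"az":0},{"x":0,"y":0,"z":0,"ax":0,"ay":0,"az":0},{"x":0,"y":0,"z":0,"ax":0,"ay":0,"az":0}]' -1 20
```

```text
clock: 6.4
tool_pos: [0.5115, 0.1924, 0.1229]
eef_rot: [3.139, -0.0, 1.711]
force: [-0.2, 0.2, -0.2]
gripper_width: 0.0425
grip_force: 0.0
clock: 7.15
tool_pos: [0.5106, 0.1927, 0.1215]
eef_rot: [3.141, -0.0, 1.712]
force: [0.7, 0.6, 0.7]
gripper_width: 0.0088
grip_force: 20.0
```

```bash
python3 -m crank '[{"x":0,"y":0,"z":8,"ax":0,"ay":0,"az":0},{"x":0,"y":0,"z":15,"ax":0,"ay":0,"az":0},{"x":0,"y":0,"z":25,"ax":0,"ay":0,"az":0},{"x":0,"y":0,"z":35,"ax":0,"ay":0,"az":0},{"x":0,"y":0,"z":40,"ax":0,"ay":0,"az":0},{"x":0,"y":0,"z":30,"ax":0,"ay":0,"az":0},{"x":0,"y":0,"z":5,"ax":0,"ay":0,"az":0},{"x":5,"y":-20,"z":0,"ax":0,"ay":0,"az":-1},{"x":10,"y":-40,"z":0,"ax":0,"ay":0,"az":-2},{"x":10,"y":-40,"z":0,"ax":0,"ay":0,"az":-2},{"x":10,"y":-40,"z":0,"ax":0,"ay":0,"az":-2},{"x":10,"y":-40,"z":0,"ax":0,"ay":0,"az":-2},{"x":10,"y":-40,"z":0,"ax":0,"ay":0,"az":-2},{"x":10,"y":-40,"z":0,"ax":0,"ay":0,"az":-2},{"x":10,"y":-40,"z":0,"ax":0,"ay":0,"az":-1},{"x":10,"y":-30,"z":0,"ax":0,"ay":0,"az":-1.1},{"x":4.8,"y":-18.7,"z":0,"ax":0,"ay":0,"az":0},{"x":0,"y":0,"z":0,"ax":0,"ay":0,"az":0},{"x":0,"y":0,"z":0,"ax":0,"ay":0,"az":0}]'
cat > chk.py <<'E'
from h import *
c=cap('wrist'); s=telemetry.sense(); P=pose(); print(s['tool_pos'],np.degrees(s['eef_rot'])%360,s['force'],s['gripper_width'])
p,u,v=cloud(c); L=(p-P[:3,3])@P[:3,:3]*1000   # tool coordinates
m=(abs(L[:,1])<25)&(L[:,0]>8)&(L[:,0]<80)&(L[:,2]>-35)&(L[:,2]<110)
l=L[m]; print(len(l))
top=l[l[:,2]<np.percentile(l[:,2],3)+3] if len(l) else l
print('top z',np.median(top[:,2]),'rect',cv2.minAreaRect(top[:,:2].astype(np.float32)),'x max',np.percentile(top[:,0],99))
for zb in range(-30,115,15):
    k=(l[:,2]>=zb)&(l[:,2]<zb+15)
    if k.sum()>20: print(zb,k.sum(),'y',np.percentile(l[k,1],[5,50,95]).round(1),'xmax',np.percentile(l[k,0],99).round(1))
cv2.imwrite('pics/wc.png',c['frame'])
for n in ('scene','side'):
    c=cap(n); r=nets.trace(n,'pane_center'); p,u,v=cloud(c); q=p*1000
    k=(abs(q[:,2]-116)<4)&(abs(q[:,0]-600)<60)&(abs(q[:,1]+157)<80)
    if r:
        pp=cloud(c,r[0]['mask'])[0]; l=(pp-P[:3,3])@P[:3,:3]*1000; print(n,r[0]['score'],len(l),'toolframe lo/hi',np.percentile(l,[2,50,98],axis=0).round(1).tolist())
    cv2.imwrite(f'pics/{n}c.png',c['frame'])
a=cv2.imread('pics/scenec.png')[130:290,190:350]; b=cv2.imread('pics/sidec.png')[90:250,250:410]
cv2.imwrite('pics/c2.png',np.hstack([cv2.resize(a,(400,400)),cv2.resize(b,(400,400))]))
E
python3 chk.py
```

```text
clock: 9.52
tool_pos: [0.6002, -0.155, 0.2794]
eef_rot: [-3.141, -0.001, 1.45]
force: [-0.1, -0.9, -1.1]
gripper_width: 0.0091
grip_force: 20.0
[ 0.60025204 -0.15481098  0.27966993] [179.99848352 359.96972644  83.07804931] [ 0.51765061 -0.24303379 -0.97448774] 0.009341978874187458
5567
top z -32.05151773271335 rect ((8.568840980529785, -0.43420982360839844), (1.1357736587524414, 32.98463821411133), 0.01920807734131813) x max 9.03427181625918
-30 3578 y [-12.8  -0.5  11.6] xmax 48.7
-15 795 y [-15.9  -0.5  14.5] xmax 48.9
0 547 y [-15.3  -0.1  14. ] xmax 48.9
15 97 y [-8.  -0.5  6.9] xmax 49.0
30 54 y [-4.6 -0.8  3.1] xmax 49.0
45 52 y [-4.8 -0.8  3.2] xmax 49.0
60 32 y [-4.7 -0.8  3.1] xmax 49.0
75 30 y [-4.7 -0.9  3. ] xmax 49.0
90 28 y [-4.7 -0.9  3. ] xmax 48.9
scene 0.81 391 toolframe lo/hi [[-150.1, -67.0, -24.1], [26.2, 5.0, 59.8], [52.4, 7.5, 277.0]]
side 0.57 567 toolframe lo/hi [[-46.1, -4.7, -21.3], [27.0, -2.1, 54.0], [52.4, 6.3, 107.3]]
```

View pics/c2.png

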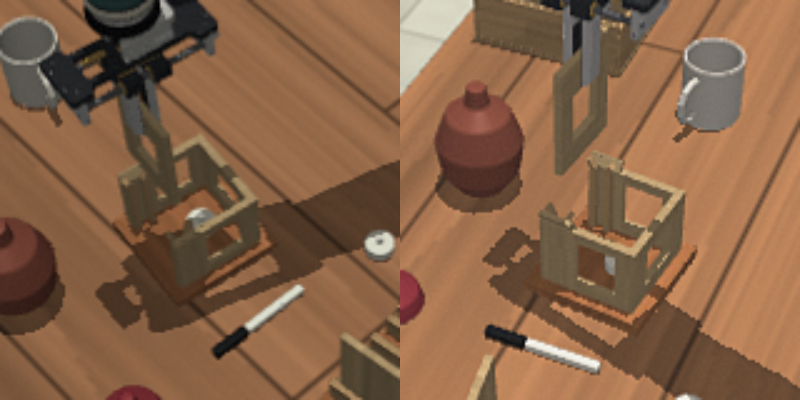

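The pane hangs upright and is lined up just above the slot in both views: left at (150,150), right at (580,110). In wrist-camera terms its centre is 1.0 mm short along the slot and 1.4 mm off across it. I'll correct that, descend to just above the jaws and compare the two directly.

```bash
python3 -m crank '[{"x":1,"y":-1.4,"z":-10,"ax":0,"ay":0,"az":0},{"x":0,"y":0,"z":-18,"ax":0,"ay":0,"az":0},{"x":0,"y":0,"z":-10,"ax":0,"ay":0,"az":0},{"x":0,"y":0,"z":0,"ax":0,"ay":0,"az":0},{"x":0,"y":0,"z":0,"ax":0,"ay":0,"az":0}]'
python3 - <<'E'
from h import *
c=cap('wrist'); P=pose(); s=telemetry.sense(); print(s['tool_pos'],np.degrees(s['eef_rot'])%360)
p,u,v=cloud(c); L=(p-P[:3,3])@P[:3,:3]*1000; zw=p[:,2]*1000
m=(abs(L[:,1])<8)&(L[:,0]>30)&(L[:,0]<60)&(L[:,2]>25)&(L[:,2]<100); l=L[m]
print('pane y',np.percentile(l[:,1],[5,50,95]).round(2),'xmax',np.percentile(l[:,0],99).round(2),len(l))
m=(zw>113)&(zw<121)&(abs(L[:,1])<30)&(L[:,0]>38)&(L[:,0]<75); l=L[m]; print(len(l))
k=l[l[:,0]<51]; f=k[k[:,1]>0]; b=k[k[:,1]<0]
print('jaws: front inner',np.percentile(f[:,1],2) if len(f) else None,'back inner',np.percentile(b[:,1],98) if len(b) else None,'x range',np.percentile(l[:,0],[1,99]))
E
```

```text
clock: 10.4
tool_pos: [0.6015, -0.1576, 0.2417]
eef_rot: [3.141, 0.0, 1.448]
force: [0.1, 0.6, -0.5]
gripper_width: 0.0089
grip_force: 20.0
[ 0.60165943 -0.15760877  0.24215025] [1.79928984e+02 1.60498172e-02 8.29880142e+01]
pane y [-4.95 -0.73  3.1 ] xmax 49.2 211
899
jaws: front inner 7.771399521025843 back inner -11.767677498917323 x range [42.98011189 62.93872791]
```

Compared directly, the pane is 1.1 mm off across the slot and 0.9 mm along it. I'll correct that and lower into the flare.

```bash
python3 -m crank '[{"x":-1,"y":1,"z":0,"ax":0,"ay":0,"az":0},{"x":0,"y":0,"z":-8,"ax":0,"ay":0,"az":0},{"x":0,"y":0,"z":-8,"ax":0,"ay":0,"az":0},{"x":0,"y":0,"z":-8,"ax":0,"ay":0,"az":0},{"x":0,"y":0,"z":-6,"ax":0,"ay":0,"az":0},{"x":0,"y":0,"z":-4,"ax":0,"ay":0,"az":0},{"x":0,"y":0,"z":0,"ax":0,"ay":0,"az":0}]' && python3 -m crank '[{"x":0,"y":0,"z":-4,"ax":0,"ay":0,"az":0},{"x":0,"y":0,"z":-4,"ax":0,"ay":0,"az":0},{"x":0,"y":0,"z":0,"ax":0,"ay":0,"az":0}]'
```

```text
clock: 11.32
tool_pos: [0.6003, -0.1565, 0.2071]
eef_rot: [-3.141, -0.0, 1.448]
force: [0.2, -0.2, -1.1]
gripper_width: 0.009
grip_force: 20.0
clock: 11.7
tool_pos: [0.6002, -0.1564, 0.1989]
eef_rot: [-3.141, -0.0, 1.448]
force: [-0.3, 0.1, -0.6]
gripper_width: 0.0089
grip_force: 20.0
```

It is inside the straight part of the grooves with no contact force. Lowering further.

```bash
python3 -m crank '[{"x":0,"y":0,"z":-8,"ax":0,"ay":0,"az":0},{"x":0,"y":0,"z":-8,"ax":0,"ay":0,"az":0},{"x":0,"y":0,"z":-8,"ax":0,"ay":0,"az":0},{"x":0,"y":0,"z":-8,"ax":0,"ay":0,"az":0},{"x":0,"y":0,"z":0,"ax":0,"ay":0,"az":0}]' && python3 -m crank '[{"x":0,"y":0,"z":-8,"ax":0,"ay":0,"az":0},{"x":0,"y":0,"z":-8,"ax":0,"ay":0,"az":0},{"x":0,"y":0,"z":-8,"ax":0,"ay":0,"az":0},{"x":0,"y":0,"z":-8,"ax":0,"ay":0,"az":0},{"x":0,"y":0,"z":-3,"ax":0,"ay":0,"az":0},{"x":0,"y":0,"z":0,"ax":0,"ay":0,"az":0},{"x":0,"y":0,"z":0,"ax":0,"ay":0,"az":0}]'
```

```text
clock: 12.32
tool_pos: [0.6001, -0.1563, 0.1663]
eef_rot: [-3.14, -0.0, 1.448]
force: [-0.1, 0.4, -0.6]
gripper_width: 0.0089
grip_force: 20.0
clock: 13.2
tool_pos: [0.6006, -0.1566, 0.1329]
eef_rot: [3.141, 0.0, 1.448]
force: [-0.3, 0.2, 0.1]
gripper_width: 0.0089
grip_force: 20.0
```

```bash
python3 -m crank '[{"x":0,"y":0,"z":-2,"ax":0,"ay":0,"az":0},{"x":0,"y":0,"z":-2,"ax":0,"ay":0,"az":0},{"x":0,"y":0,"z":-1,"ax":0,"ay":0,"az":0},{"x":0,"y":0,"z":-1,"ax":0,"ay":0,"az":0},{"x":0,"y":0,"z":0,"ax":0,"ay":0,"az":0}]'; python3 -m crank '[{"x":0,"y":0,"z":-1,"ax":0,"ay":0,"az":0},{"x":0,"y":0,"z":0,"ax":0,"ay":0,"az":0}]';python3 -m crank '[{"x":0,"y":0,"z":-1,"ax":0,"ay":0,"az":0},{"x":0,"y":0,"z":0,"ax":0,"ay":0,"az":0}]'
```

```text
clock: 13.82
tool_pos: [0.6004, -0.1565, 0.1264]
eef_rot: [-3.141, -0.0, 1.448]
force: [0.3, -0.2, -0.7]
gripper_width: 0.0089
grip_force: 20.0
clock: 14.08
tool_pos: [0.6005, -0.1565, 0.1256]
eef_rot: [3.141, 0.0, 1.448]
force: [-0.4, 0.1, 0.6]
gripper_width: 0.0087
grip_force: 20.0
clock: 14.32
tool_pos: [0.6005, -0.1565, 0.1256]
eef_rot: [3.141, 0.0, 1.448]
force: [-2.2, 1.3, 5.4]
gripper_width: 0.0089
grip_force: 20.0
```

Contact at TCP z 0.1256, with 0.1255 expected for a seated pane, and 5 N upward. I'll release, retreat straight up and check.

```bash
python3 -m crank '[{"x":0,"y":0,"z":-0.0,"ax":0,"ay":0,"az":0},{"x":0,"y":0,"z":0,"ax":0,"ay":0,"az":0},{"x":0,"y":0,"z":0,"ax":0,"ay":0,"az":0},{"x":0,"y":0,"z":0,"ax":0,"ay":0,"az":0},{"x":0,"y":0,"z":0,"ax":0,"ay":0,"az":0},{"x":0,"y":0,"z":0,"ax":0,"ay":0,"az":0}]' -0.3 && python3 -m crank '[{"x":0,"y":0,"z":8,"ax":0,"ay":0,"az":0},{"x":0,"y":0,"z":20,"ax":0,"ay":0,"az":0},{"x":0,"y":0,"z":40,"ax":0,"ay":0,"az":0},{"x":0,"y":0,"z":50,"ax":0,"ay":0,"az":0},{"x":0,"y":0,"z":50,"ax":0,"ay":0,"az":0},{"x":0,"y":-25,"z":20,"ax":0,"ay":0,"az":0},{"x":0,"y":0,"z":0,"ax":0,"ay":0,"az":0},{"x":0,"y":0,"z":0,"ax":0,"ay":0,"az":0}]'
python3 - <<'E'
from h import *
c=cap('wrist'); p,u,v=cloud(c); q=p*1000
m=(abs(q[:,0]-600)<40)&(abs(q[:,1]+157)<80)&(q[:,2]>135)&(q[:,2]<160); e=q[m]
print(len(e),'top z',np.percentile(e[:,2],[5,50,95]),cv2.minAreaRect(e[:,:2].astype(np.float32)))
for s in(-1,1):
    k=s*(e[:,1]+157)>25; print(s,np.median(e[k,2]))
a=cap('scene')['frame'][130:330,190:440]; b=cap('side')['frame'][90:330,230:400]
cv2.imwrite('pics/fin.png',np.hstack([cv2.resize(a,(450,360)),cv2.resize(b,(255,360))]))
E
```

```text
clock: 15.08
tool_pos: [0.6004, -0.1565, 0.1245]
eef_rot: [3.141, 0.0, 1.448]
force: [-0.3, 0.3, -0.5]
gripper_width: 0.0331
grip_force: 0.0
clock: 16.08
tool_pos: [0.6001, -0.1809, 0.3111]
eef_rot: [-3.139, -0.001, 1.449]
force: [0.4, 0.4, -0.4]
gripper_width: 0.0329
grip_force: 0.0
1351 top z [144.42096377 145.63290353 146.87618696] ((599.270263671875, -158.2088623046875), (99.57764434814453, 8.75071907043457), 83.1287612915039)
-1 145.62050098617212
1 145.66587269136866
```

View pics/fin.png

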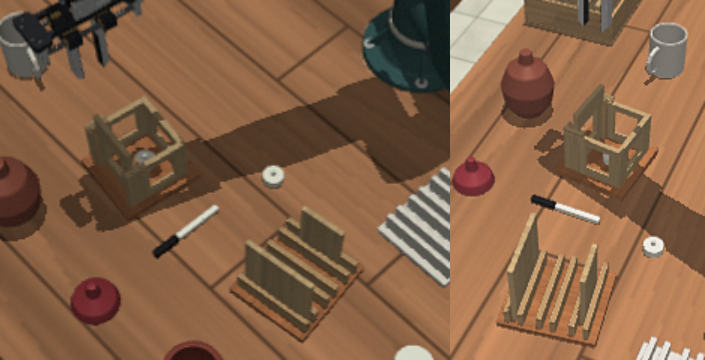

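The pane stands level in the lantern front, at (125,165) left and (585,130) right. Its top is at 145.6 mm on both sides against 146 expected. The other panes and objects haven't moved, and the gripper is clear.

```bash
python3 -c "
from cell import workorder
print(workorder.hand_in())"
```

```text
the job is handed in; nothing more can be done
None
```

The windowed pane is fully seated in the lantern's front grooves and released; the other two panes and everything else in view look undisturbed, and the job is handed in at about 16 s of the 51 s allowed.

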